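Set the dispensing stand to feed the beaker

ROBOT

A 7-joint arm with a two-finger parallel gripper is mounted at the origin on a cart in front of the work surface, level with it; the furniture and walls round the work are solid. World frame = base frame: x ahead of the robot, y to its left, z up, the work surface at z = 0. Lengths are in mm, angles in rad, forces in N, time in s.
With the tool pointing down it reaches from about 400 to 875 mm from the base axis. Payload 19.3 kg.
Tool frame: the origin (TCP) lies at the very end of the fingers, on their centre line; the grasp point (between the pads) lies 19 mm behind it (grip_point_offset is the z of the grasp point in the tool frame, in mm); z points along the fingers, y is the line along which they close (so a half turn about z gives the same grasp; the last joint's range is limited). The gripper opens to 85 mm and grips with 20 to 120 N. Pads are 22 mm wide; open, the fingers measure 114 mm over their backs; the gripper's body (76 mm by 85 mm) begins 54 mm behind the grasp point. The pads swing forward as they close: fully open they stand 13 mm farther back than shut.
Start: joints at [-1.385, 0.521, -0.036, 1.599, 0.021, 1.021, -0.113], TCP at [158.157, 604.65, 231.291] pointing down, gripper open.
Joint ranges: [-2.91, 2.91], [-0.3, 2.13], [-1.5, 1.42], [0.17, 2.43], [-1.26, 4.41], [0.16, 1.93], [-2.52, 2.52]. Speed limits (rad/s): [1.89, 1.89, 2.39, 2.39, 3.01, 3.01, 3.01].

INTERFACE

Orientations are given as a 3x3 rotation matrix whose columns are the frame's x, y, z axes.
In Python, from workcell import movep, movel, goto_joints, open_gripper, clamp, wait, inverse_kinematics, read_state, camera, PlanningError, finish_job, grip_point_offset gives the robot as it stands. Calls block until the motion is done:
- movep(position, orientation): joint-space move of the TCP to a pose.
- movel(position, frame=None, max_speed=150, guard=None): straight line of the TCP; frame=None keeps the orientation; max_speed is the mean speed in mm/s. With guard (N) it stops when the force on the tool has changed by that much, and returns True; else False.
- goto_joints(angles): joint-space move.
- open_gripper() and clamp(): open the fingers fully, or close them until they stop; the grip force is fixed at half the most.
- wait(seconds).
- inverse_kinematics(position, orientation): joint angles nearest the present ones, or None.
- read_state(): the state.
- camera(name): name is "scene" or "top" or "wrist"; returns a dict with "image" (480x640x3 uint8, blue, green, red), "range_z" (480x640 float32, mm along the optical axis (not along the pixel's ray), 0 where there is no reading), "fx", "fy", "cx", "cy" (pixels), "dist_coeffs" ([k1, k2, p1, p2, k3] as OpenCV has them; the pictures are not rectified), "cam_to_world" (4x4, takes a point from camera to world coordinates). Camera axes: x right, y up, looking along -z (the intrinsics and any distortion apply to the point x, -y, -z); pixel columns grow to the right and rows downward; lengths in mm; the calibration is good to about 2 mm. A picture is of the moment at which its call begins.
A pose or a line that the arm cannot do raises PlanningError and nothing moves.
- finish_job(): hands the job in; it is judged then, once.
The state is a dict: "time": time; "qpos": joint angles; "qvel": joint speeds; "joint_efforts": joint torques, N m; "eef_pos": TCP position; "tool_rot": TCP orientation; "ft_force": force on the tool from outside, world axes, zero at the start; "torque": the same for the moment, N m; "finger_gap": finger opening in mm; "gripper_force": force on a finger pad.
Only numpy, scipy, OpenCV 4.12 (cv2) and the standard library are available. Lean on these libraries where they do the work, as an engineer would, in place of code of your own. Each camera call takes 0.05 s, during which the arm holds its last target. There are 200 camera calls.

TASK

Set the small steel dispensing stand to feed the open beaker: gently push the long pointer arm round with a fingertip until it points straight along the spout that ends over the beaker, and only then push the short rubber-gripped shut-off lever a quarter turn, from standing across the supply pipe to lying fully along it. Only push with the fingers; do not pinch or lift anything, and leave the beaker, the flask and the capped bottle standing where they are.

Things in the scene. Friction and masses are not known exactly. Their poses are not given: they have to be found in the camera images.
- dispenser: Fixed steel stand, z up. Origin: on the work surface under the selector's axis. Local -x is its front (robot side). A pipe 97 mm up runs along local -y from the selector pillar (52 mm wide, 117 high) past the shut-off (axis at y = -190) to a tank (78 mm wide, 149 high, y = -285). Three spout tubes, top 102 mm up, fan to the front and end 120 mm from the selector axis, a vessel under each.
- selector (a joint): Angle (rad) of the long pointer arm about the upright axis at the dispenser's origin. 0: along local -x, at spout_middle; grows anticlockwise from above, to local -y: +0.9 points at spout_right, -0.9 at spout_left; stops at -1.35 and 1.35. Turns stiffly (0.15 N m, 2 N at the end), stays where left. Starts between the middle and right spouts.
- selector_tip (a point): Pointed end of the long pointer arm, a straight steel bar 14 mm wide and 12 mm thick between z = 123 and 135 mm, pivoted at the selector axis, 105 mm from axis to point (this point: 129 mm up); its hub is 30 mm across and its top 142 mm up. Its sides are free to push on from 30 to 90 mm off the axis.
- shutoff (a joint): Angle (rad) of the shut-off lever about the upright axis at local (0, -190) mm of the dispenser. 0: shut, across the pipe, along local -x; pi/2: fully open, at its stop, along the pipe, pointing along local +y to the selector. Grows clockwise from above; starts at 0 to 0.2. Turns stiffly (0.15 N m), stays where left.
- shutoff_tip (a point): End of the shut-off lever, a flat lever 85 mm long from its axis whose outer 55 mm is a black rubber grip 16 mm wide and 12 mm thick between z = 123 and 135 mm (this point: 129 mm up); its hub is 30 mm across and its top 142 mm up. Behind the shut-off and tank stands a blue-legged table, top 266 mm up, its front edge at least 50 mm behind the pipe: come from the front.
- spout_left (a point): Open end of the left-hand (local +y side, far from the tank) spout, 85 mm up, 120 mm from the selector axis; the pointer points along it at selector = -0.9.
- spout_middle (a point): Open end of the middle spout, 85 mm up, 120 mm from the selector axis; the pointer points along it at selector = +0.0.
- spout_right (a point): Open end of the right-hand (local -y side, next to the shut-off) spout, 85 mm up, 120 mm from the selector axis; the pointer points along it at selector = +0.9.
- beaker: Open clear glass beaker, 52 mm across, 66 mm high, standing loose under one of the three spouts (any of them); origin at the centre of its underside. The widest vessel and the only open one.
- flask: Stoppered steel flask, 34 mm across, 75 mm high, loose under another spout; origin at the centre of its underside.
- capped_bottle: Small white capped bottle, 36 mm across, 82 mm high, loose under the third spout; origin at the centre of its underside.
There are look-alikes about, which are no part of the job. What is shaped like the flask but blue, green or purple is not meant.

How it is judged (in metres and radians):
On the way, in this order (a step that is already met when the one before it is completed fails the run):
1. the pointer arm points along the beaker's spout while the shut-off is still shut (((horizontal distance between beaker and spout_right below 0.03 m and value of joint selector between 0.77 and 1.03 rad) or (horizontal distance between beaker and spout_middle below 0.03 m and value of joint selector between -0.13 and 0.13 rad) or (horizontal distance between beaker and spout_left below 0.03 m and value of joint selector between -1.03 and -0.77 rad)) and value of joint shutoff below 0.4 rad and velocity of joint selector between -0.05 and 0.05 rad/s), for 0.2 s.
2. the shut-off lever lies along the pipe, the pointer still on the beaker's spout (((horizontal distance between beaker and spout_right below 0.03 m and value of joint selector between 0.77 and 1.03 rad) or (horizontal distance between beaker and spout_middle below 0.03 m and value of joint selector between -0.13 and 0.13 rad) or (horizontal distance between beaker and spout_left below 0.03 m and value of joint selector between -1.03 and -0.77 rad)) and value of joint shutoff above 1.42 rad), for 0.2 s.
At the end, for the whole second after the job is handed in: The pointer arm is within 0.13 rad (7 degrees) of the spout over the beaker, the shut-off lever is open beyond 1.42 rad (stop at 1.57), both at rest; the three vessels stand upright within 20 mm of where they stood (all of step 2 and velocity of joint selector between -0.05 and 0.05 rad/s and velocity of joint shutoff between -0.05 and 0.05 rad/s and distance of each of beaker, flask, capped_bottle from where it was at the start of the episode below 0.02 m and angle between each of beaker, flask, capped_bottle's own z axis and vertical below 0.15 rad and linear speed of each of beaker, flask, capped_bottle below 0.02 m/s); the robot touches nothing.
It fails at once if a vessel was lifted, shoved more than 20 mm or tipped (distance of any of beaker, flask, capped_bottle from where it was at the start of the episode above 0.02 m or angle between any of beaker, flask, capped_bottle's own z axis and vertical above 0.35 rad).
It fails at once if the pointer arm or the lever was pinched or pushed harder than 40 N (contact force between the fingers and dispenser above 40 N).
It fails at once if the shut-off was opened before the pointer was on the beaker's spout (value of joint shutoff above 0.8 rad and not ((horizontal distance between beaker and spout_right below 0.03 m and value of joint selector between 0.77 and 1.03 rad) or (horizontal distance between beaker and spout_middle below 0.03 m and value of joint selector between -0.13 and 0.13 rad) or (horizontal distance between beaker and spout_left below 0.03 m and value of joint selector between -1.03 and -0.77 rad))).
It also fails if it takes over 54 s, if anything falls off the work surface, if the arm or the gripper's body presses on something with over 40 N, if the wrist force passes 120 N, or if a joint passes its speed limit or range.

## Working session

There is one attempt and no reset: what is moved stays moved. The work goes in short steps, each a Python script; the robot and the scene stay as the last script left them, time stands still between calls to the robot, and variables do not carry over. Pictures are saved under pics/ and viewed, at most 10 in all, crops included, and the job is handed in when it is done.

```bash
mkdir -p pics
cat > h.py <<'E'
import numpy as np, cv2
from workcell import *
def cloud(c):
    h,w=c["range_z"].shape
    u,v=np.meshgrid(np.arange(w),np.arange(h))
    p=np.stack([u,v],-1).reshape(-1,1,2).astype(np.float64)
    K=np.array([[c["fx"],0,c["cx"]],[0,c["fy"],c["cy"]],[0,0,1]])
    n=cv2.undistortPoints(p,K,np.array(c["dist_coeffs"],float)).reshape(h,w,2)
    z=c["range_z"]; T=np.array(c["cam_to_world"])
    d=np.stack([n[...,0],-n[...,1],-np.ones((h,w))],-1)
    P=d*z[...,None]@T[:3,:3].T+T[:3,3]
    P[z<=0]=np.nan
    return P,d@T[:3,:3].T,T[:3,3]
E
python3 - <<'E'
from h import *
import pickle
for n in ("top","scene"):
    c=camera(n); cv2.imwrite(f"pics/{n}1.png",c["image"]); pickle.dump(c,open(n+".pkl","wb"))
    print(n,np.array(c["cam_to_world"]).round(2).tolist())
E
```

```text
top [[0.0, 1.0, -0.06, 405.21], [-1.0, 0.01, 0.03, 248.8], [0.03, 0.06, 1.0, 942.86], [0.0, 0.0, 0.0, 1.0]]
scene [[0.72, 0.54, -0.44, 6.02], [-0.69, 0.56, -0.45, -250.23], [-0.0, 0.63, 0.78, 915.32], [0.0, 0.0, 0.0, 1.0]]
```

View pics/top1.png

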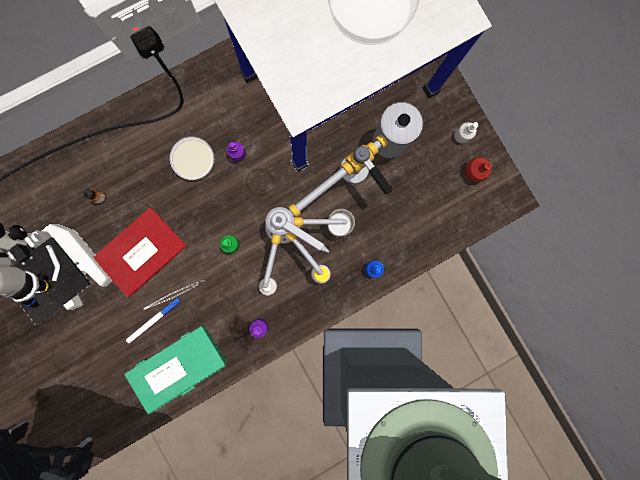

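View pics/scene1.png

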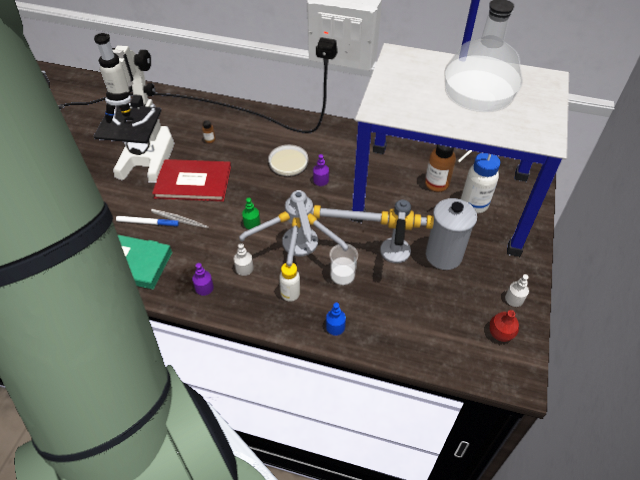

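The top view shows the selector hub at (279,219) and the pointer tip near (327,249). The beaker is under the right spout (341,222), the yellow-capped bottle is in the middle (321,274) and the flask on the left (267,286). The shut-off hub is at (362,155), with its grip end near (390,190). The target is therefore selector = +0.9.

```bash
cat > m.py <<'E'
from h import *
def measure(c):
    P,D,o=cloud(c); z=P[...,2]
    def on(u,v,h):
        d=D[v,u]; return (o+d*(h-o[2])/d[2])[:2]
    S=on(279,219,142); V=on(362,155,142); 
    return P,D,o,S,V,on
E
python3 - <<'E'
from m import *; import pickle
c=pickle.load(open("top.pkl","rb")); P,D,o,S,V,on=measure(c)
u=(S-V)/np.linalg.norm(S-V); print("S",S,"V",V,"dist",np.linalg.norm(S-V))
def loc(Q,S,yh): 
    xh=np.array([yh[1],-yh[0]]); q=Q[...,:2]-S; return np.stack([q@xh,q@yh],-1)
z=P[...,2]
L=loc(P,S,u)
r=np.hypot(L[...,0],L[...,1])
# hub disc centre by depth
m=(z>137)&(z<148)&(r<30); print("hubS depth",P[m].mean(0),m.sum())
m2=(z>137)&(z<148)&(np.hypot(*(P[...,:2]-V).transpose(2,0,1))<25); print("hubV depth",P[m2].mean(0),m2.sum())
m=(z>117)&(z<138)&(r>25)&(r<112)&(L[...,0]<0)
a=np.arctan2(-L[...,1],-L[...,0])[m&(r>50)]; print("pointer",np.median(a),a.size,np.percentile(a,[5,95]))
LV=loc(P,V,u); rv=np.hypot(LV[...,0],LV[...,1])
m=(z>117)&(z<138)&(rv>35)&(rv<90)&(LV[...,0]<0); a=np.arctan2(LV[...,1],-LV[...,0])[m]; print("lever",np.median(a),a.size,np.percentile(a,[5,95]))
t=on(401,122,149); print("tank",loc(t,S,u),"expect 0,-285")
for n,(x,y,h) in dict(beaker=(341,222,66),bottle=(321,274,82),flask=(267,286,75),tip=(327,249,129)).items(): 
    q=loc(on(x,y,h),S,u); print(n,on(x,y,h),q,np.arctan2(-q[1],-q[0]),np.hypot(*q))
m=(z>250)&(z<280); print("table min local x",np.nanpercentile(L[...,0][m],0.5), "closest y",)
print("yaw u",np.arctan2(u[1],u[0]))
s=read_state();print(s["tool_rot"],s["time"],s["finger_gap"])
E
```

```text
S [484.502115   294.66734969] V [599.60917208 148.50857647] dist 186.0430637708496
hubS depth [483.59431389 294.31062908 139.35443082] 164
hubV depth [603.30428256 147.42998503 139.29296525] 148
pointer 0.33505927205623387 210 [0.24371747 0.42585331]
lever -0.23515854879800613 474 [-1.53650987  0.10454878]
tank [   3.22454897 -275.57887283] expect 0,-285
beaker [487.03129043 179.75365737] [-69.11150302 -91.84309208] 0.9257000829703875 114.94152170665689
bottle [387.33789426 218.54849559] [-123.42959809    0.31632015] -0.002562752025881291 123.4300034154121
flask [364.43586572 319.84791107] [-78.74668955  94.06871836] -0.8738281790751006 122.67829835730707
tip [432.72102609 209.65806171] [-93.27641162 -34.74724806] 0.3565938922522471 99.53823492742674
table min local x -211.24020244918313 closest y
yaw u 2.23789836559535
[[-9.67464480e-01  2.53006823e-01 -1.63536572e-04]
 [ 2.53006861e-01  9.67463991e-01 -9.76651915e-04]
 [-8.88838536e-05 -9.86251912e-04 -9.99999510e-01]] 0.1 85.34645547062924
```

```bash
cat > g.py <<'E'
from h import *
S=np.array([483.9,294.4]); V=np.array([603.0,147.5])
yh=(S-V)/np.linalg.norm(S-V); xh=np.array([yh[1],-yh[0]])
def rot(x):
    x=np.array([*x,0.]); z=np.array([0,0,-1.]); return np.column_stack([x,np.cross(z,x),z])
def point(a,R,off,z):   # pose pushing the pointer anticlockwise
    e=-np.cos(a)*xh-np.sin(a)*yh; t=np.sin(a)*xh-np.cos(a)*yh
    return [*(S+R*e-off*t),z],rot(-t)
def lever(b,R,off,z,flip):   # pose pushing the lever clockwise
    e=-np.cos(b)*xh+np.sin(b)*yh; t=np.sin(b)*xh+np.cos(b)*yh
    return [*(V+R*e-off*t),z],rot(flip*t)
def pang(P,S=S):
    q=P[...,:2]-S; x=q@xh; y=q@yh; r=np.hypot(x,y); z=P[...,2]
    return x,y,r,z
E
python3 - <<'E'
from g import *
clamp()
for a in (.2,.9): print(inverse_kinematics(*point(a,65,30,120)))
for f in (1,-1):
    for b in (-.1,.8,1.57): print(f,inverse_kinematics(*lever(b,60,20,120,f)))
p,R=point(.30,65,36,220); movep(p,R)
p[2]=120; print(movel(p,max_speed=80,guard=15))
s=read_state(); print(s["time"],s["eef_pos"],s["ft_force"],s["finger_gap"])
c=camera("scene"); cv2.imwrite("pics/s2.png",cv2.resize(c["image"][150:350,180:480],None,fx=2.5,fy=2.5))
E
```

```text
[-0.78057094  0.48825679  0.13152622  2.04024444 -0.10617606  0.61934325
  0.30356321]
[-0.59660246  0.50057548  0.01763483  2.00125541 -0.01417418  0.63987536
  1.01150436]
1 [-0.44415356  0.61208634  0.26526615  1.82232689 -0.22614788  0.73663595
  0.72470798]
1 [-0.66790433  0.6121641   0.45109697  1.89280341 -0.3881449   0.72336976
 -0.11179905]
1 [-0.78934203  0.66247457  0.54038678  1.83939628 -0.47176386  0.77021219
 -0.88519483]
-1 [-0.95000427  1.02294637  1.22002163  1.8464673  -1.08689041  1.13290414
 -1.67308609]
-1 [-0.14020049  0.57336969 -0.29056114  1.86451748  0.23343142  0.73670665
  2.46222398]
-1 [-0.32425763  0.59076395 -0.13680489  1.8142583   0.11239447  0.74405819
  1.73191011]
False
3.8583 [418.02189898 260.52600734 120.39196564] [ 0.26070171 -0.47931784 -1.0542755 ] -0.18400247431791722
```

View pics/s2.png

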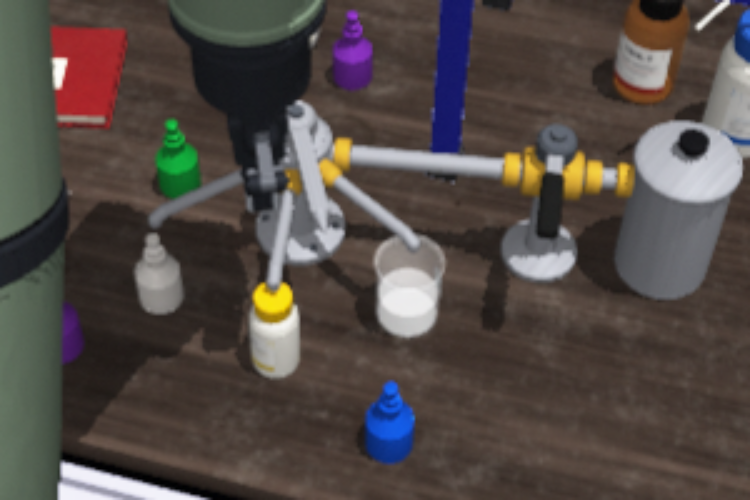

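The closed fingers are beside the pointer on its left, at about (265,180) in the crop, and clear of the spouts. I'll push along an arc now.

Run:
```python
from g import *
hit=movel(*point(.33,65,20,120),max_speed=50,guard=15)
for a in np.linspace(.40,.88,7):
    if hit: break
    hit=movel(*point(a,65,18,120),max_speed=50,guard=15)
s=read_state(); print(hit,s["time"],s["eef_pos"],s["ft_force"])
p,R=point(.86,65,45,120); movel(p,R,max_speed=60)
p,R=point(.7,65,60,220); movel(p,R)
import pickle
c=camera("top"); pickle.dump(c,open("t3.pkl","wb")); cv2.imwrite("pics/t3.png",cv2.resize(c["image"][90:310,220:440],None,fx=2.7,fy=2.7))
P,_,_=cloud(c); x,y,r,z=pang(P); m=(z>119)&(z<138)&(r>40)&(r<108)&(x<0)
a=np.arctan2(-y,-x)[m]; print("pointer",np.median(a),np.percentile(a,[5,95]),m.sum())
```

```text
False 6.25 [465.21923248 229.5902947  119.95941936] [-0.36880794  0.2575321  -0.23387459]
  return _methods._mean(a, axis=axis, dtype=dtype,
  ret = ret.dtype.type(ret / rcount)
Traceback (most recent call last):
IndexError: index -1 is out of bounds for axis 0 with size 0
```

View pics/t3.png

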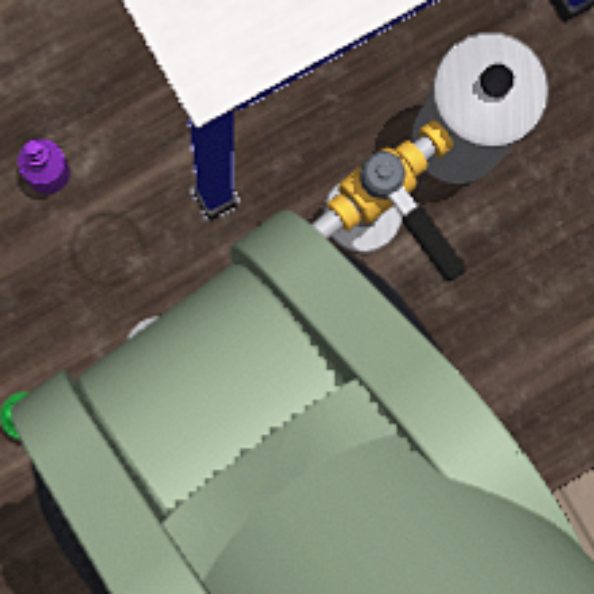

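The arm hides the pointer in this view. The lever is clearly still across the pipe, with its hub at (383,172) and its tip at (455,272). I'll move to the lever's outer side, still raised, and look again.

Run:
```python
from g import *
import pickle
movep(*lever(-.1,62,45,220,1))
s=read_state(); print(s["time"],s["eef_pos"])
for n in ("top","scene"):
    c=camera(n); pickle.dump(c,open(n+"4.pkl","wb")); 
    im=c["image"][90:310,220:440] if n=="top" else c["image"][150:350,180:480]
    cv2.imwrite(f"pics/{n}4.png",cv2.resize(im,None,fx=2.5,fy=2.5))
    P,_,_=cloud(c); x,y,r,z=pang(P); m=(z>119)&(z<138)&(r>40)&(r<108)&(x<0)
    a=np.arctan2(-y,-x)[m]; print(n,"pointer",m.sum(), np.percentile(a,[5,50,95]) if m.any() else "")
    x,y,r,z=pang(P,V); m=(z>117)&(z<138)&(r>40)&(r<84)&(x<-20)&(abs(y)<45)
    a=np.arctan2(y,-x)[m]; print("lever",m.sum(), np.percentile(a,[5,50,95]) if m.any() else "")
```

```text
8.7333 [590.15489857  72.84841665 219.62004072]
top pointer 257 [0.76872434 0.88465648 0.99329166]
lever 224 [-0.06629526  0.06445785  0.18349426]
scene pointer 271 [0.72965886 0.83308825 0.95210074]
lever 189 [-0.06255207  0.05420797  0.18320688]
```

View pics/top4.png

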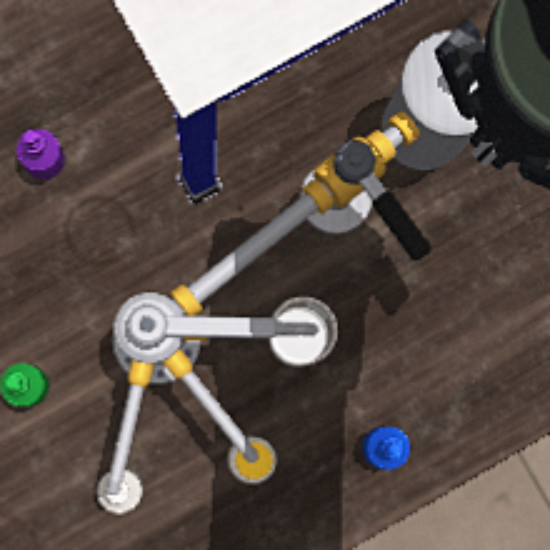

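View pics/scene4.png

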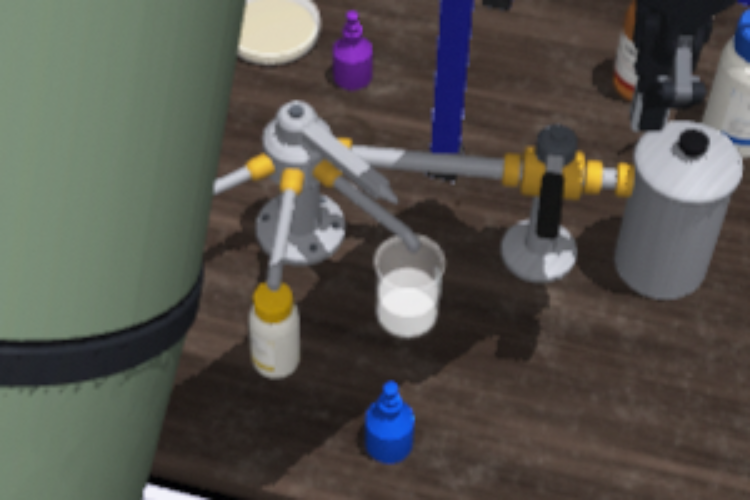

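In the top view the pointer lies on the beaker's spout, at about 0.87 rad, and all three vessels are undisturbed. The lever is at about 0.06 rad with its grip end at (420,250), so I'll push it now.

Run:
```python
from g import *
movel(*lever(0,64,36,220,1)); print(movel(*lever(0,64,36,120,1),max_speed=80,guard=15))
hit=False
for b,off in [(.06,23)]+[(b,19) for b in np.linspace(.15,1.53,13)]:
    hit=movel(*lever(b,64,off,120,1),max_speed=50,guard=15)
    if hit: print("hit at",b); break
s=read_state(); print(s["time"],s["eef_pos"],s["ft_force"])
movel(*lever(1.5,64,40,120,1),max_speed=60)
movel(*lever(1.5,64,45,220,1))
movep(*lever(-.1,62,60,220,1))
for n in ("top","scene"):
    c=camera(n); im=c["image"][90:310,220:440]
    if n=="top": cv2.imwrite("pics/t5.png",cv2.resize(im,None,fx=2.5,fy=2.5))
    P,_,_=cloud(c); x,y,r,z=pang(P); m=(z>119)&(z<138)&(r>40)&(r<108)&(x<-20)
    a=np.arctan2(-y,-x)[m]; print(n,"pointer",m.sum(), np.percentile(a,[5,50,95]) if m.any() else "")
    x,y,r,z=pang(P,V); m=(z>117)&(z<138)&(r>40)&(r<84)&(y>0)
    a=np.arctan2(y,-x)[m]; print("lever",m.sum(), np.percentile(a,[5,50,95]) if m.any() else "")
print(read_state()["time"])
```

```text
False
14.9333 [546.43902143 182.72601065 119.95943865] [ 0.04893195 -0.06597719 -0.10780246]
top pointer 264 [0.76972662 0.88346607 0.99123924]
lever 219 [1.40600375 1.52635026 1.66145552]
scene pointer 265 [0.73015332 0.83555621 0.96201394]
lever 216 [1.37374532 1.45353914 1.61175424]
17.8167
```

View pics/t5.png

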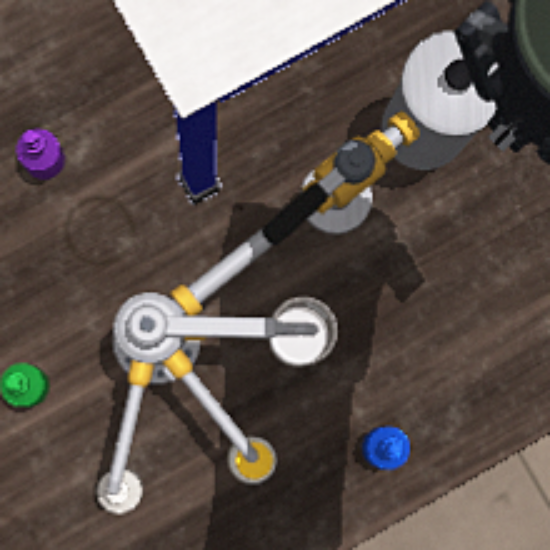

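The lever now lies along the pipe at about 1.5 rad, with its grip at (295,213). The threshold is 1.42, which leaves little margin, so I'll nudge it to its stop with a low force guard.

Run:
```python
from g import *
movep(*lever(1.55,64,45,220,1)); movel(*lever(1.55,64,40,120,1),max_speed=80)
movel(*lever(1.55,64,24,120,1),max_speed=60)
print(movel(*lever(1.57,64,14.5,120,1),max_speed=12,guard=7))
s=read_state(); print(s["time"],s["ft_force"],(np.array(s["eef_pos"])[:2]-V)@xh)
movel(*lever(1.55,64,40,120,1),max_speed=60); movel(*lever(1.55,64,45,220,1))
movep(*lever(-.1,62,60,220,1))
c=camera("top"); P,_,_=cloud(c); x,y,r,z=pang(P); m=(z>119)&(z<138)&(r>40)&(r<108)&(x<-20)
print("pointer",np.median(np.arctan2(-y,-x)[m]))
x,y,r,z=pang(P,V); m=(z>117)&(z<138)&(r>40)&(r<84)&(y>0)
print("lever",np.median(np.arctan2(y,-x)[m]),read_state()["time"])
```

```text
True
21.8167 [-0.6665406   0.52202795  0.419682  ] -17.759387590625053
pointer 0.8822800077864461
lever 1.5796363072237702 24.7083
```

The guard tripped at the stop and the lever moved from 1.526 to 1.58 by the same measure. The pointer is unchanged, so I'm handing in.

```bash
python3 -c "
from workcell import *
wait(0.3); print(finish_job())"
```

```text
the job is handed in; nothing more can be done
None
```

The job is handed in, but no verdict came back: by my last camera check the pointer is on the beaker's spout (about 0.88 rad), the shut-off lever is fully open at its stop, the vessels looked undisturbed in the last picture I viewed (before a final nudge to the lever), and the arm is clear.

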